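Pin the stop and shim up a specimen clamp

TASK

First drop the knobbed locating pin fully home through the hole in the clamp stop's tail and let go of it. Then take shims from the rack one at a time and stand them upright in the gap between jaw and stop until the sliding jaw can close on them, leaving the spare shims in the rack and everything else on the desk where it is. Last, straddle jaw and stop with the gripper, squeeze until the stack is tight, and finish while still holding that squeeze: do not let go.

Things in the scene. Friction and masses are not known exactly. Their poses are not given: they have to be found in the camera images.
- fixture: clamp bed, flat steel plate 50 x 200 mm, fixed. Origin on its underside, below the face of the open jaw; z up, y along the bed from jaw to stop (plate y = -80 to 120 mm), x across. Bed top (floor of the gap) 10 mm above the desk. Shims stand between two 6 mm high curbs at x = +-19 to +-23, y = -10 to 40 mm.
- jaw: sliding aluminium jaw: upright plate 26 mm wide (x), 12 thick (y = -12 to 0 mm), top 62 mm above the desk, low foot behind (23 mm above the desk). Origin on its gap face at bed-top height; axes as the bed. Starts fully open (above the bed's origin), slides towards the stop (+y, 2 N friction) by at most 14 mm.
- stop: aluminium stop, plate like the jaw's at y = 0 to 12 mm; origin on its gap face at bed-top height, axes as the bed. Gap with jaw open: 20 to 33 mm (2 or 3 shims). A 6 mm thick tail, top 28 mm above the desk, runs back (+y) to the pin hole over a fixed block with a like hole, aligned at the start. Unpinned it slides 6 mm either way along y (1 N).
- stop_hole (a point): centre of the mouth of the pin hole, on top of the stop's tail, 28 mm above the desk and 60 mm behind the stop's gap face. Hole 13 mm in diameter, right through tail and block, 18 mm deep in all; axes as the bed
- rack: wooden rack 48 x 138 mm, fixed. Origin on its underside, y along it. Shims 1 to 4 stand in slots at y = -45, -27, -9, 9 mm, feet 6 mm above the desk, between fins 26 mm wide (x), 26 mm high; curbs 12 mm high at x = +-19.5 to +-23.5. The pin hangs in a holed block (36 x 34 mm, top 28 mm above the desk) at y = 50, its tip 12 mm above the desk.
- pin: locating pin, 50 g: steel shank 10 mm in diameter, 16 mm long, tapered tip; above it a grooved knob 20 mm in diameter and 20 mm high. Origin at the end of the tip, z up along it: knob at z = 16 to 36 mm. Fully home, the knob rests on the stop's tail, tip 16 mm below the hole's mouth.
- shim_1: steel shim: plain plate 34 mm wide (x), 8 mm thick (y), 54 mm tall (z), about 100 g, all four alike. Origin in the middle of its lower edge face. It stands in the rack with its axes as the rack's; can be gripped across its 34 mm width, above fins or jaw plates, which are narrower
- shim_2: steel shim, like shim_1
- shim_3: steel shim, like shim_1
- shim_4: steel shim, like shim_1
- specimen_4: bystander: round resin-mounted metal sample, 40 mm diameter, 18 mm high; origin under its centre
- hex_key_1: bystander: L-shaped hex key, 33 x 88 x 4 mm, lying flat; origin under its centre
- test_block_200: bystander: hexagonal steel test block 45 x 51 x 12 mm; origin under its centre
- eraser: bystander: eraser 21 x 54 x 13 mm; origin under its centre

How it is judged (in metres and radians):
On the way, in this order (a step that is already met when the one before it is completed fails the run):
1. the pin is fully home in the stop's hole and let go (horizontal distance between pin and stop_hole below 0.004 m and z of pin in the frame of stop_hole below -0.012 m and angle between pin's own z axis and vertical below 0.15 rad and contact force between the fingers and pin below 0.5 N), for 0.2 s.
2. with the pin in, at least two shims stand upright in the gap (horizontal distance between pin and stop_hole below 0.004 m and z of pin in the frame of stop_hole below -0.012 m and angle between pin's own z axis and vertical below 0.15 rad and (((y of shim_2 in the frame of fixture between 0 and 0.036 m and x of shim_2 in the frame of fixture between -0.008 and 0.008 m and z of shim_2 in the frame of fixture below 0.014 m and angle between shim_2's own z axis and vertical below 0.2 rad) and (y of shim_1 in the frame of fixture between 0 and 0.036 m and x of shim_1 in the frame of fixture between -0.008 and 0.008 m and z of shim_1 in the frame of fixture below 0.014 m and angle between shim_1's own z axis and vertical below 0.2 rad)) or ((y of shim_3 in the frame of fixture between 0 and 0.036 m and x of shim_3 in the frame of fixture between -0.008 and 0.008 m and z of shim_3 in the frame of fixture below 0.014 m and angle between shim_3's own z axis and vertical below 0.2 rad) and (y of shim_1 in the frame of fixture between 0 and 0.036 m and x of shim_1 in the frame of fixture between -0.008 and 0.008 m and z of shim_1 in the frame of fixture below 0.014 m and angle between shim_1's own z axis and vertical below 0.2 rad)) or ((y of shim_3 in the frame of fixture between 0 and 0.036 m and x of shim_3 in the frame of fixture between -0.008 and 0.008 m and z of shim_3 in the frame of fixture below 0.014 m and angle between shim_3's own z axis and vertical below 0.2 rad) and (y of shim_2 in the frame of fixture between 0 and 0.036 m and x of shim_2 in the frame of fixture between -0.008 and 0.008 m and z of shim_2 in the frame of fixture below 0.014 m and angle between shim_2's own z axis and vertical below 0.2 rad)) or ((y of shim_4 in the frame of fixture between 0 and 0.036 m and x of shim_4 in the frame of fixture between -0.008 and 0.008 m and z of shim_4 in the frame of fixture below 0.014 m and angle between shim_4's own z axis and vertical below 0.2 rad) and (y of shim_1 in the frame of fixture between 0 and 0.036 m and x of shim_1 in the frame of fixture between -0.008 and 0.008 m and z of shim_1 in the frame of fixture below 0.014 m and angle between shim_1's own z axis and vertical below 0.2 rad)) or ((y of shim_4 in the frame of fixture between 0 and 0.036 m and x of shim_4 in the frame of fixture between -0.008 and 0.008 m and z of shim_4 in the frame of fixture below 0.014 m and angle between shim_4's own z axis and vertical below 0.2 rad) and (y of shim_2 in the frame of fixture between 0 and 0.036 m and x of shim_2 in the frame of fixture between -0.008 and 0.008 m and z of shim_2 in the frame of fixture below 0.014 m and angle between shim_2's own z axis and vertical below 0.2 rad)) or ((y of shim_4 in the frame of fixture between 0 and 0.036 m and x of shim_4 in the frame of fixture between -0.008 and 0.008 m and z of shim_4 in the frame of fixture below 0.014 m and angle between shim_4's own z axis and vertical below 0.2 rad) and (y of shim_3 in the frame of fixture between 0 and 0.036 m and x of shim_3 in the frame of fixture between -0.008 and 0.008 m and z of shim_3 in the frame of fixture below 0.014 m and angle between shim_3's own z axis and vertical below 0.2 rad)))), for 0.2 s.
At the end, for the whole second after the job is handed in: Pin home (tip 12 mm deep, 4 mm from axis, upright). Each shim upright in the gap (0.2 rad, 8 mm off middle, foot within 4 mm of the bed) or within 12 mm of its start. Fingers press jaw and stop, and these press shims, over 6 N each; fingers off pin and shims (all of step 1 and (((y of shim_1 in the frame of fixture between 0 and 0.036 m and x of shim_1 in the frame of fixture between -0.008 and 0.008 m and z of shim_1 in the frame of fixture below 0.014 m and angle between shim_1's own z axis and vertical below 0.2 rad) and contact force between jaw and shim_1 above 6 N) or ((y of shim_2 in the frame of fixture between 0 and 0.036 m and x of shim_2 in the frame of fixture between -0.008 and 0.008 m and z of shim_2 in the frame of fixture below 0.014 m and angle between shim_2's own z axis and vertical below 0.2 rad) and contact force between jaw and shim_2 above 6 N) or ((y of shim_3 in the frame of fixture between 0 and 0.036 m and x of shim_3 in the frame of fixture between -0.008 and 0.008 m and z of shim_3 in the frame of fixture below 0.014 m and angle between shim_3's own z axis and vertical below 0.2 rad) and contact force between jaw and shim_3 above 6 N) or ((y of shim_4 in the frame of fixture between 0 and 0.036 m and x of shim_4 in the frame of fixture between -0.008 and 0.008 m and z of shim_4 in the frame of fixture below 0.014 m and angle between shim_4's own z axis and vertical below 0.2 rad) and contact force between jaw and shim_4 above 6 N)) and (((y of shim_1 in the frame of fixture between 0 and 0.036 m and x of shim_1 in the frame of fixture between -0.008 and 0.008 m and z of shim_1 in the frame of fixture below 0.014 m and angle between shim_1's own z axis and vertical below 0.2 rad) and contact force between stop and shim_1 above 6 N) or ((y of shim_2 in the frame of fixture between 0 and 0.036 m and x of shim_2 in the frame of fixture between -0.008 and 0.008 m and z of shim_2 in the frame of fixture below 0.014 m and angle between shim_2's own z axis and vertical below 0.2 rad) and contact force between stop and shim_2 above 6 N) or ((y of shim_3 in the frame of fixture between 0 and 0.036 m and x of shim_3 in the frame of fixture between -0.008 and 0.008 m and z of shim_3 in the frame of fixture below 0.014 m and angle between shim_3's own z axis and vertical below 0.2 rad) and contact force between stop and shim_3 above 6 N) or ((y of shim_4 in the frame of fixture between 0 and 0.036 m and x of shim_4 in the frame of fixture between -0.008 and 0.008 m and z of shim_4 in the frame of fixture below 0.014 m and angle between shim_4's own z axis and vertical below 0.2 rad) and contact force between stop and shim_4 above 6 N)) and contact force between the fingers and jaw above 6 N and contact force between the fingers and stop above 6 N and ((y of shim_1 in the frame of fixture between 0 and 0.036 m and x of shim_1 in the frame of fixture between -0.008 and 0.008 m and z of shim_1 in the frame of fixture below 0.014 m and angle between shim_1's own z axis and vertical below 0.2 rad) or distance of shim_1 from where it was at the start of the episode below 0.012 m) and ((y of shim_2 in the frame of fixture between 0 and 0.036 m and x of shim_2 in the frame of fixture between -0.008 and 0.008 m and z of shim_2 in the frame of fixture below 0.014 m and angle between shim_2's own z axis and vertical below 0.2 rad) or distance of shim_2 from where it was at the start of the episode below 0.012 m) and ((y of shim_3 in the frame of fixture between 0 and 0.036 m and x of shim_3 in the frame of fixture between -0.008 and 0.008 m and z of shim_3 in the frame of fixture below 0.014 m and angle between shim_3's own z axis and vertical below 0.2 rad) or distance of shim_3 from where it was at the start of the episode below 0.012 m) and ((y of shim_4 in the frame of fixture between 0 and 0.036 m and x of shim_4 in the frame of fixture between -0.008 and 0.008 m and z of shim_4 in the frame of fixture below 0.014 m and angle between shim_4's own z axis and vertical below 0.2 rad) or distance of shim_4 from where it was at the start of the episode below 0.012 m) and contact force between the fingers and shim_1 below 0.5 N and contact force between the fingers and shim_2 below 0.5 N and contact force between the fingers and shim_3 below 0.5 N and contact force between the fingers and shim_4 below 0.5 N); the arm keeps its last pose, push and grip.
It fails at once if a bystander (round sample, hex key, test block, eraser) is moved by more than 20 mm (distance of any of specimen_4, hex_key_1, test_block_200, eraser from where it was at the start of the episode above 0.02 m).
It also fails if it takes over 72 s, if anything falls off the work surface, if the arm or the gripper's body presses on something with over 40 N, if the wrist force passes 120 N, or if a joint passes its speed limit or range.

ROBOT

A 7-joint arm with a two-finger parallel gripper is mounted at the origin on a cart in front of the work surface, level with it; the furniture and walls round the work are solid. World frame = base frame: x ahead of the robot, y to its left, z up, the work surface at z = 0. Lengths are in mm, angles in degrees, forces in N, time in s.
With the tool pointing down it reaches from about 400 to 900 mm from the base axis. Payload 5.5 kg.
Tool frame: the origin (TCP) lies at the very end of the fingers, on their centre line; the grasp point (between the pads) lies 19 mm behind it; z points along the fingers, y is the line along which they close (so a half turn about z gives the same grasp; the last joint's range is limited). The gripper opens to 92 mm and grips with 3 to 60 N. Pads are 19 mm wide; open, the fingers measure 130 mm over their backs; the gripper's body (75 mm by 190 mm) begins 47 mm behind the grasp point.
Start: joints at [-58.545, 28.699, -24.465, 88.831, 12.651, 65.22, -12.049], TCP at [183.213, 623.645, 226.729] pointing down, gripper open.
Joint ranges: [-164.97, 164.97], [-17.58, 116.51], [-87.97, 89.64], [11.32, 138.91], [-80.73, 260.73], [10.89, 115.49], [-147.41, 147.41]. Speed limits (degrees/s): [147.25, 147.25, 180, 180, 180, 180, 180].

INTERFACE

Orientations are given as [roll, pitch, yaw] about the fixed x, y, z axes, in that order (R = Rz(yaw) Ry(pitch) Rx(roll)).
In Python, from station import r, optics, status gives the robot as it stands (r), with the cameras (optics) and the readings (status).
- The arm moves only by the tool nudge_tcp, called after "Request:" in YAML: its name, and indented under it one key for each argument. Schema: {"type":"object","properties":{"steps":{"type":"string"},"only":{"type":"string"},"quiet":{"type":"boolean"},"lines":{"type":"string"}},"required":["steps"],"additionalProperties":false}. steps is a string of 1 to 5 rows, parted by a bar, with the numbers parted by commas; each row has 7 numbers: dx, dy, dz in fractions of the full range, 1 being 750 mm, then a rotation vector rx, ry, rz in shares of 90 degrees (1.0 is 90 degrees), then the finger opening in mm; each row is the pose to reach, as a shift and turn from the pose commanded when the call began, along the tool's axes at that moment; what a row does not reach only later rows make up. A row lasts 1/8 s, in which the tool goes at most 62.5 mm and 10.7 degrees, less where a joint would pass 70% of its speed; a pose out of reach is approached as far as the arm can. The fingers move at their own pace and stop on an object; the grip force is fixed at half the most. Time passes only in rows, so rows that do not move let the fingers close. The tool returns the time, the measured TCP pose, the force, the opening and the grip force at its end. only (a regular expression) keeps the lines of the reply that match it, lines (a string "A,B") keeps lines A to B, and quiet returns only ok. Shift and turn numbers lie between -1 and 1, and a call with a number outside is refused. Input that does not fit is refused with a message, and nothing moves.
- status.sense(): the state, without advancing time (a new reading comes with each control period).
- optics.read_camera(name): name is "side" or "top"; returns a dict with "image" (480x640x3 uint8, blue, green, red), "fx", "fy", "cx", "cy" (pixels), "xyz" and "attitude" of the camera in the world. Camera axes: x right, y down, z forward; pixel columns grow to the right and rows downward; lengths in mm; the calibration is good to about 2 mm. A picture is of the moment at which its call begins. There is no depth.
- r.job_done(): hands the job in; it is judged then, once.
The state is a dict: "time_s": time; "q": joint angles; "joint_vel": joint speeds; "effort": joint torques, N m; "tcp_pos": TCP position; "tool_rot": TCP orientation; "contact_force": force on the tool from outside, world axes, zero at the start; "wrist_torque": the same for the moment, N m; "gripper_width": finger opening in mm; "finger_force": force on a finger pad.
Only numpy, scipy, OpenCV 4.12 (cv2) and the standard library are available. Lean on these libraries where they do the work, as an engineer would, in place of code of your own. Each camera call takes 0.05 s, during which the arm holds its last target. There are 200 camera calls.

## Working session

There is one attempt and no reset: what is moved stays moved. The work goes in short steps, Python scripts to look and compute and a tool call to move; the robot and the scene stay as the last step left them, time stands still between calls to the robot, and variables do not carry over. Pictures are saved under pics/ and viewed, at most 10 in all, crops included, and the job is handed in when it is done.

```bash
ls; mkdir -p pics
```

Run:
```python
from station import r, optics, status
import cv2
print(status.sense())
for n in("side","top"):
    c=optics.read_camera(n); cv2.imwrite(f"pics/{n}0.png",c["image"]); print({k:v for k,v in c.items() if k!="image"})
```

```text
pics
station.py
{'time_s': 0.0, 'q': array([-58.54379474,  28.75305692, -24.4534849 ,  88.88944076,
        12.65197265,  65.22057669, -12.05010424]), 'joint_vel': array([ 0.03335145,  0.00763335, -0.10165295,  0.04309787,  0.07581963,
       -0.0179657 ,  0.05587087]), 'effort': array([-6.80124867e-04, -5.66574848e+01, -5.81629649e+00, -2.79112422e+01,
       -6.86660735e-02,  3.05107981e-02,  1.77937272e-04]), 'tcp_pos': array([183.1157219 , 622.96006885, 225.70155379]), 'tool_rot': array([-1.79890606e+02, -2.80122403e-03,  1.63626544e+02]), 'contact_force': array([ 0.05864115, -0.19310285, -0.62876794]), 'wrist_torque': array([-0.0450639 ,  0.00718768, -0.01175073]), 'finger_force': 0.0, 'gripper_width': 91.60088545196759}
{'fx': 433.355256007119, 'fy': 433.355256007119, 'cx': 326.1749793753625, 'cy': 237.66330208849362, 'xyz': array([-46.68344294, 529.90377025, 485.07397759]), 'attitude': array([-121.61783622,   -0.31573842, -132.48572433])}
{'fx': 589.6424163973284, 'fy': 589.6424163973284, 'cx': 325.82670685042456, 'cy': 245.05683248307162, 'xyz': array([ 329.64412322,   22.59334692, 1032.53313902]), 'attitude': array([-171.15618187,    0.52670937,  -89.84070223])}
```

View pics/side0.png

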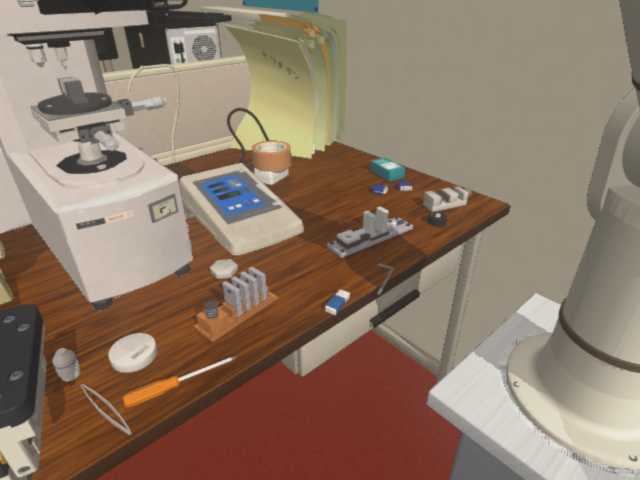

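View pics/top0.png

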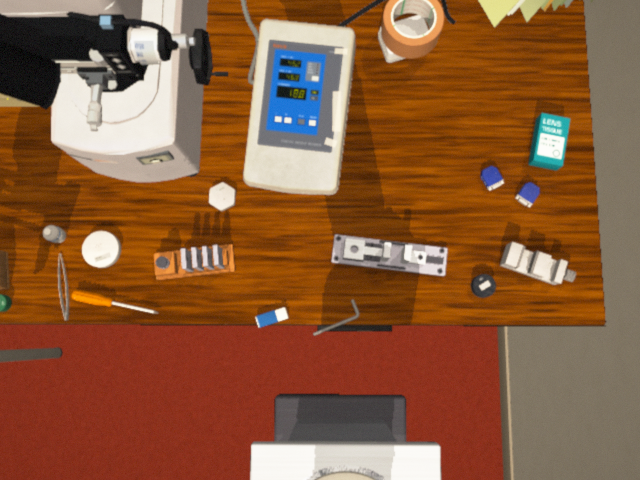

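The side view shows the rack with pin knob at (210,311) and shims at (232–265,290), and the clamp at (370,235). The top view shows the rack at (195,260), with the pin on the left at (163,263), and the clamp at (390,255). Next I enlarge both.

Run:
```python
import cv2,numpy as np
t=cv2.imread("pics/top0.png");s=cv2.imread("pics/side0.png")
def crop(im,x,y,w,h,k): 
    o=cv2.resize(im[y:y+h,x:x+w],None,fx=k,fy=k,interpolation=cv2.INTER_CUBIC)
    for i in range(0,w,10):
        cv2.line(o,(i*k,0),(i*k,6 if (x+i)%50 else 14),(0,255,255),1)
    for i in range(0,h,10): cv2.line(o,(0,i*k),(6 if (y+i)%50 else 14,i*k),(0,255,255),1)
    return o
a=np.hstack([crop(t,145,235,100,50,4),crop(s,190,250,100,100,4)[:200]])
cv2.imwrite("pics/a.png",np.vstack([crop(t,325,225,130,60,6)[:, :780],crop(s,320,200,130,60,4)[:, :780].repeat(1,0) if 0 else cv2.copyMakeBorder(crop(s,320,195,100,60,4),0,0,0,380,0)[:, :780]]))
cv2.imwrite("pics/b.png",np.vstack([crop(t,145,235,100,50,6),crop(s,190,260,100,80,4) if 0 else cv2.copyMakeBorder(crop(s,190,265,100,75,4),0,0,0,200,0)]))
```

```text
(no output)
```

View pics/a.png

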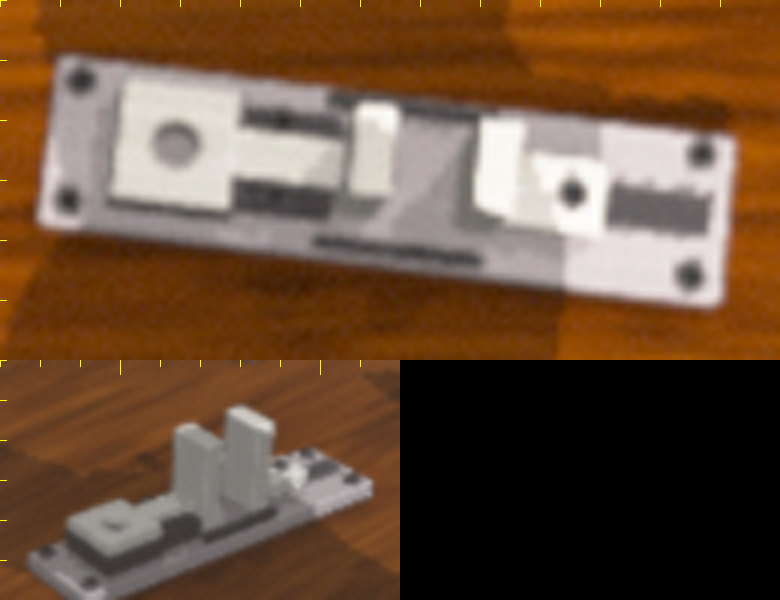

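View pics/b.png

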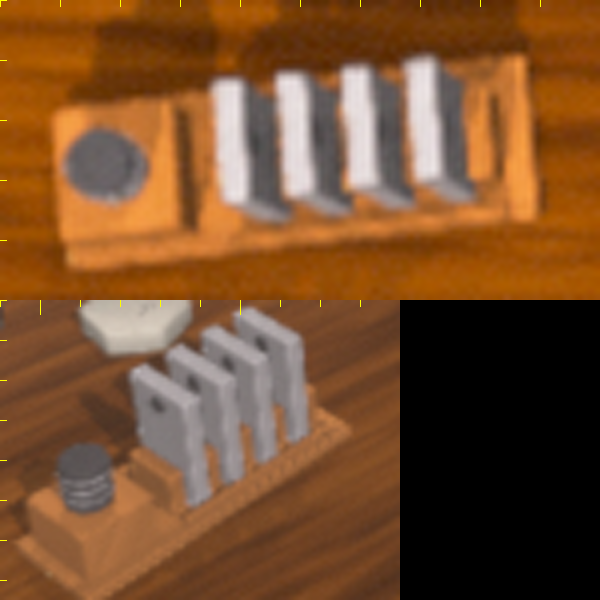

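Create h.py:
```python
import numpy as np
from scipy.spatial.transform import Rotation as R
from scipy.optimize import least_squares
C={"side":(433.355,326.175,237.663,[-46.683,529.904,485.074],[-121.618,-.3157,-132.486]),
   "top":(589.642,325.827,245.057,[329.644,22.593,1032.533],[-171.156,.5267,-89.8407])}
def proj(n,P):
    f,cx,cy,t,a=C[n]; p=R.from_euler("xyz",a,degrees=True).inv().apply(np.atleast_2d(P)-t)
    return p[:,:2]/p[:,2:]*f+[cx,cy]
def px(u,v,x0,y0,k): return [(u+.5)/k-.5+x0,(v+.5)/k-.5+y0]
def tri(obs): # [(cam,uv),..] -> xyz
    return least_squares(lambda P:np.concatenate([proj(n,P)[0]-q for n,q in obs]),[600,100,30.]).x
```

Create m.py:
```python
from h import *
ta=lambda u,v:px(u,v,325,225,6); sa=lambda u,v:px(u,v-360,320,195,4)
tb=lambda u,v:px(u,v,145,235,6); sb=lambda u,v:px(u,v-300,190,265,4)
# (cam, uv, local pt, gapflag)
clamp=[("top",ta(58,57),(25,120,10),0),("top",ta(735,135),(25,-80,10),0),("top",ta(722,303),(-25,-80,10),0),("top",ta(38,226),(-25,120,10),0),
("top",ta(177,144),(0,60,28),1),("top",ta(374,150),(0,6,62),1),("top",ta(500,167),(0,-6,62),0),
("side",sa(117,524),(0,60,28),1),("side",sa(195,433),(0,6,62),1),("side",sa(250,418),(0,-6,62),0),("side",sa(28,559),(25,120,10),0),("side",sa(373,485),(-25,-80,10),0)]
rack=[("top",tb(u,v),(0,y,60),0) for u,v,y in((423,121,-45),(358,127,-27),(295,134,-9),(230,142,9))]+[("top",tb(102,162),(0,50,48),0)]
rack+=[("side",sb(u,v),(0,y,60),0) for u,v,y in((271,326,-45),(240,345,-27),(207,363,-9),(172,384,9))]+[("side",sb(84,457),(0,50,48),0)]
def pose(p,l,g): 
    l=np.array(l,float)+[0,g*p[4],p[3]]; return R.from_euler("z",p[2],degrees=True).apply(l)+[p[0],p[1],0]
for nm,L in(("clamp",clamp),("rack",rack)):
    f=lambda p:np.concatenate([proj(n,pose(p,l,g))[0]-q for n,q,l,g in L])
    s=least_squares(f,[600,0,0,0,24.],loss="soft_l1"); print(nm,s.x.round(2))
    for (n,q,l,g),e in zip(L,f(s.x).reshape(-1,2)): print("  ",n,l,e.round(2))
    for n1 in(5,) if nm=="rack" else (): pass
print("tri hole",tri([clamp[4][:2],clamp[7][:2]]),"stop top",tri([clamp[5][:2],clamp[8][:2]]),"jaw",tri([clamp[6][:2],clamp[9][:2]]))
print("shims,pin",[tri([rack[i][:2],rack[i+5][:2]]).round(1) for i in range(5)])
```

```bash
python3 m.py
```

Add to m.py:
```python
print("scope plate",tri([("side",[163,208]),("top",[155,159])]))
# joint fit, z=0, per-camera pixel offsets with prior 1 px
def F(p):
    o={"side":p[0:2],"top":p[2:4]}; out=[p[:4]*1.5]
    for q0,L in((p[4:7],clamp),(p[7:10],rack)):
        pp=[*q0,0,p[10]]
        out+=[proj(n,pose(pp,l,g))[0]+o[n]-q for n,q,l,g in L]
    return np.concatenate(out)
s=least_squares(F,[0,0,0,0,470,-99,-6.5,459,260,5.8,23],loss="soft_l1");print(s.x.round(2),s.cost)
for nm in("top",):
    for nn,L in(("clamp",clamp),("rack",rack)):
        f=lambda p:np.concatenate([proj(n,pose([*p[:3],0,p[3]],l,g))[0]-q for n,q,l,g in L if n==nm])
        print(nm,nn,least_squares(f,[470,-99,-6,23]).x.round(2))
```

```bash
python3 m.py | tail -3
```

Create go.py:
```python
import sys,numpy as np
from station import r, optics, status
from scipy.spatial.transform import Rotation as R
# usage: go.py x y z yaw -> tool-frame delta from the measured pose
t=list(map(float,sys.argv[1:5])); s=status.sense()
M=R.from_euler("xyz",s["tool_rot"],degrees=True); T=R.from_euler("xyz",[180,0,t[3]],degrees=True)
print("now",s["tcp_pos"].round(1),s["tool_rot"].round(2),"d",M.inv().apply(np.array(t[:3])-s["tcp_pos"]).round(1),"rv",(M.inv()*T).as_rotvec(degrees=True).round(1))
```

```bash
python3 go.py 380 310 225 95.8
```

```text
-6.5000e+00  4.5857e+02  2.6040e+02  5.9000e+00  2.2710e+01] 5.318918345543353
top clamp [469.79 -98.3   -6.56  22.69]
top rack [459.56 260.92   6.28  23.  ]
now [183.1 623.  225.8] [-179.9    -0.    163.63] d [-277.1 -244.8    1.2] rv [-0.1  0.1 67.8]
```

The rows are not in the units I measure in: shifts go in shares of 750 mm and turns go in shares of 90 degrees. I convert before sending: -244 mm / 750 = -0.3253, -230 mm / 750 = -0.3067, 50 degrees / 90 = 0.5556.

```bash
python3 m.py | grep -A3 scope
```

```text
scope plate [602.44003141 297.65573982 149.67247726]
[ 2.1000e-01  1.3400e+00 -1.0000e-01 -3.9000e-01  4.6922e+02 -9.8310e+01
 -6.5000e+00  4.5857e+02  2.6040e+02  5.9000e+00  2.2710e+01] 5.318918345543353
top clamp [469.79 -98.3   -6.56  22.69]
```

Request:
nudge_tcp:
  steps: "-0.3067,-0.3253,0,0,0,0.5556,92 | -0.3067,-0.3253,0,0,0,0.5556,92 | -0.3067,-0.3253,0,0,0,0.5556,92 | -0.3067,-0.3253,0,0,0,0.5556,92 | -0.3067,-0.3253,0,0,0,0.5556,92"

```text
time_s: 0.72
tcp_pos: [325.3, 342.9, 226.6]
tool_rot: [-180.0, 0.0, 113.4]
contact_force: [1.1, 0.4, -0.5]
gripper_width: 91.9
finger_force: 0.0
```

```bash
python3 go.py 454.5 310.2 90 95.9
```

```text
now [325.3 342.9 226.6] [-180.      0.    113.35] d [-81.2 105.6 136.6] rv [-0.   0.  17.5]
```

Scaled: 136 mm / 750 = 0.1813, 105.5 mm / 750 = 0.1407, 17.5 degrees / 90 = 0.1944.

Request:
nudge_tcp:
  steps: "-0.108,0.1407,0.1813,0,0,0.1944,92 | -0.108,0.1407,0.1813,0,0,0.1944,92 | -0.108,0.1407,0.1813,0,0,0.1944,92 | -0.108,0.1407,0.1813,0,0,0.1944,92 | -0.108,0.1407,0.1813,0,0,0.1944,92"

```text
time_s: 1.35
tcp_pos: [453.1, 313.1, 90.2]
tool_rot: [-179.9, 0.0, 96.1]
contact_force: [-0.3, 0.9, 0.1]
gripper_width: 92.0
finger_force: 0.0
```

Run:
```python
from station import r, optics, status
import cv2,numpy as np
t=optics.read_camera("top")["image"];s=optics.read_camera("side")["image"]
a=cv2.resize(t[190:290,120:250],None,fx=4,fy=4,interpolation=cv2.INTER_CUBIC)
b=cv2.resize(s[240:350,150:280],None,fx=2,fy=2,interpolation=cv2.INTER_CUBIC)
o=np.zeros((400,790,3),np.uint8);o[:,:520]=a;o[:220,520:780]=b
cv2.imwrite("pics/c.png",o)
```

```bash
python3 go.py 453.6 310.2 33 95.9
```

```text
now [453.3 314.6  92. ] [ 1.7994e+02 -9.0000e-02  9.6230e+01] d [-4.5 -0.2 59. ] rv [ 0.1 -0.1  0.3]
```

View pics/c.png

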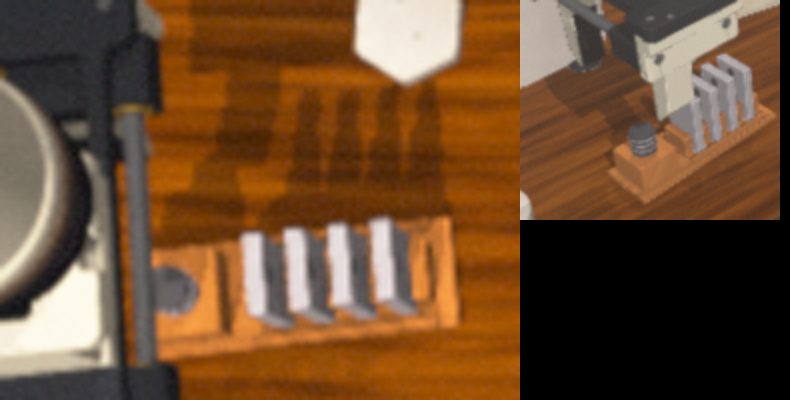

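Gripper straddles the pin (pin at (175,290) in the left crop, (642,135) in the right); the fingers sit either side in x.

Scaled: 30 mm / 750 = 0.04, -4 mm / 750 = -0.0053.

Request:
nudge_tcp:
  steps: "-0.0053,0,0.04,0,0,0,92 | -0.0053,0,0.04,0,0,0,92 | -0.0053,0,0.04,0,0,0,92 | -0.0053,0,0.04,0,0,0,92"

```text
time_s: 1.95
tcp_pos: [454.9, 310.2, 62.3]
tool_rot: [179.9, -0.1, 96.2]
contact_force: [0.8, 0.3, -0.7]
gripper_width: 91.7
finger_force: 0.0
```

```bash
python3 go.py 453.6 310.2 33 95.9
```

```text
now [454.9 310.2  62.3] [ 1.7988e+02 -8.0000e-02  9.6160e+01] d [ 0.1 -1.4 29.3] rv [ 0.1 -0.1  0.3]
```

Scaled: 29.5 mm / 750 = 0.0393, -1.4 mm / 750 = -0.0019.

Request:
nudge_tcp:
  steps: "0,-0.0019,0.0393,0,0,0,92 | 0,-0.0019,0.0393,0,0,0,92 | 0,-0.0019,0.0393,0,0,0,92 | 0,-0.0019,0.0393,0,0,0,40 | 0,-0.0019,0.0393,0,0,0,0"

```text
time_s: 2.58
tcp_pos: [453.5, 309.3, 32.0]
tool_rot: [179.9, -0.0, 96.1]
contact_force: [-0.3, -0.1, -0.5]
gripper_width: 76.8
finger_force: 0.0
```

Request:
nudge_tcp:
  steps: "0,0,0,0,0,0,0 | 0,0,0,0,0,0,0 | 0,0,0,0,0,0,0"

```text
time_s: 2.95
tcp_pos: [452.9, 309.0, 31.2]
tool_rot: [-180.0, -0.0, 96.1]
contact_force: [0.9, -0.3, 0.5]
gripper_width: 46.2
finger_force: 0.0
```

Request:
nudge_tcp:
  steps: "0,0,0,0,0,0,0 | 0,0,0,0,0,0,0 | 0,0,0,0,0,0,0 | 0,0,0,0,0,0,0"

```text
time_s: 3.45
tcp_pos: [452.9, 309.0, 31.2]
tool_rot: [-180.0, -0.0, 96.1]
contact_force: [1.0, -0.6, -0.3]
gripper_width: 18.0
finger_force: 30.0
```

Request:
nudge_tcp:
  steps: "0,0,0,0,0,0,0 | 0,0,-0.04,0,0,0,0 | 0,0,-0.08,0,0,0,0 | 0,0,-0.12,0,0,0,0 | 0,0,-0.12,0,0,0,0"

```text
time_s: 4.08
tcp_pos: [454.6, 310.2, 123.6]
tool_rot: [179.7, -0.1, 96.1]
contact_force: [-0.4, -1.1, -0.7]
gripper_width: 17.7
finger_force: 30.0
```

```bash
python3 go.py 476.5 -17 80 83.5
```

```text
now [454.6 310.2 123.6] [ 1.7975e+02 -1.5000e-01  9.6130e+01] d [-327.8  -13.3   42.7] rv [ 0.2 -0.2 12.6]
```

Scaled: -310 mm / 750 = -0.4133, 20 mm / 750 = 0.0267, 12.6 degrees / 90 = 0.14.

Request:
nudge_tcp:
  steps: "-0.4133,-0.02,0.0267,0,0,0.14,0 | -0.4133,-0.02,0.0267,0,0,0.14,0 | -0.4133,-0.02,0.0267,0,0,0.14,0 | -0.4133,-0.02,0.0267,0,0,0.14,0 | -0.4133,-0.02,0.0267,0,0,0.14,0"

```text
time_s: 4.7
tcp_pos: [470.3, -2.9, 100.3]
tool_rot: [-179.9, 0.0, 83.5]
contact_force: [1.1, 0.3, -0.3]
gripper_width: 18.2
finger_force: 30.0
```

Request:
nudge_tcp:
  steps: "0,0,0,0,0,0,0 | 0,0,0,0,0,0,0 | 0,0,0,0,0,0,0"

```text
time_s: 5.08
tcp_pos: [470.8, 1.0, 100.9]
tool_rot: [-180.0, -0.0, 83.7]
contact_force: [0.2, 0.5, 0.1]
gripper_width: 18.1
finger_force: 30.0
```

```bash
python3 go.py 478.6 -16.1 65 83.5
```

```text
now [470.8   1.  100.9] [-1.7996e+02 -3.0000e-02  8.3690e+01] d [-16.1   9.6  35.8] rv [-0.  -0.   0.2]
```

Scaled: 36 mm / 750 = 0.048, -16 mm / 750 = -0.0213.

Request:
nudge_tcp:
  steps: "-0.0213,0.0128,0.048,0,0,0,0 | -0.0213,0.0128,0.048,0,0,0,0 | -0.0213,0.0128,0.048,0,0,0,0 | -0.0213,0.0128,0.048,0,0,0,0 | -0.0213,0.0128,0.048,0,0,0,0"

```text
time_s: 5.7
tcp_pos: [479.4, -17.2, 66.0]
tool_rot: [179.9, -0.0, 83.6]
contact_force: [-0.4, 0.2, -0.5]
gripper_width: 18.3
finger_force: 30.0
```

Run:
```python
from station import r, optics, status
import cv2,numpy as np
print(status.sense()["tcp_pos"])
t=optics.read_camera("top")["image"];s=optics.read_camera("side")["image"]
print(status.sense()["tcp_pos"])
b=cv2.resize(s[185:265,315:415],None,fx=6,fy=6,interpolation=cv2.INTER_CUBIC)
cv2.imwrite("pics/d.png",b);cv2.imwrite("pics/t_d.png",t);cv2.imwrite("pics/s_d.png",s)
```

```text
[479.3894313  -17.16591138  66.04854775]
[479.17969243 -17.50464778  65.78850916]
```

View pics/d.png

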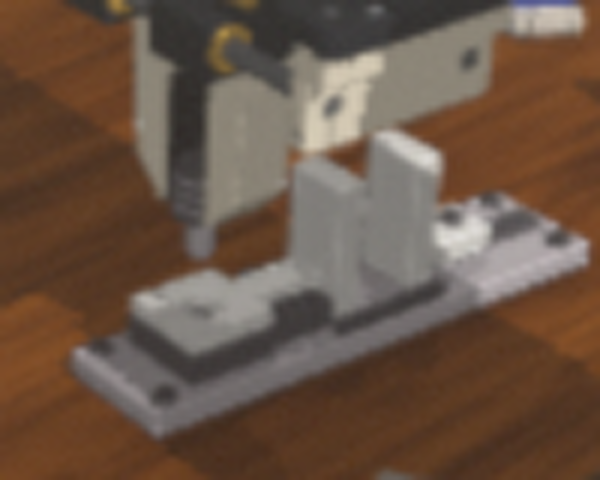

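Side view: pin tip at crop (202,253), hole mouth at (207,312), both within a pixel or so of one column.

Run:
```python
from h import *
o=lambda u,v:np.array(px(u,v,315,185,6))
tip=[479.3,-17.3,66-19.2]
p=proj("side",tip)[0];b=o(202,255)-p;print("tip pred",p,"bias",b)
for bb in(b,):
    q=o(207,312)-b
    # solve x,y at z=28
    print(least_squares(lambda P:proj("side",[*P,28.])[0]-q,[478,-17]).x)
# line derivs
print(proj("side",[480,-17,28])-proj("side",[479,-17,28]),proj("side",[479,-16,28])-proj("side",[479,-17,28]))
```

```text
tip pred [348.89024688 225.94054054] bias [-0.64024688  1.1427928 ]
[473.50586459 -14.76646991]
[[-0.3465523  -0.18827099]] [[-0.34692636  0.16953295]]
```

Run:
```python
from h import *
import cv2
t=cv2.imread("pics/top0.png",0);s=cv2.imread("pics/side0.png",0);s2=cv2.imread("pics/s_d.png",0)
print(t[242:256,346:363]);print(s[229:242,340:358]);print(s2[216:242,340:358]);print(t[253:271,152:174])
for z in(28,):print(proj("side",[479.3,-17.3,28]),proj("top",[479.3,-17.3,28]),proj("top",[453.2,309.3,48]))
```

```text
[[220 222 220 220 221 219 220 218 218 218 220 218 219 219 218 217 220]
 [221 222 222 220 222 223 222 221 219 220 219 222 220 222 221 217 219]
 [218 218 219 218 221 217 210 205 204 208 218 223 223 224 223 223 224]
 [216 219 218 215 210 192 169 154 146 161 183 207 216 222 222 223 225]
 [215 219 215 213 193 154 119 110 106 106 127 168 202 216 220 220 220]
 [214 216 216 211 180 131 119 127 126 119 108 134 181 211 217 218 219]
 [218 216 216 207 170 141 138 142 144 142 128 122 173 209 216 218 218]
 [220 220 220 204 175 150 144 147 145 141 139 131 170 205 215 218 218]
 [220 223 221 213 190 156 146 143 143 144 142 155 187 213 217 219 222]
 [222 221 222 220 202 174 157 151 146 145 159 179 208 219 221 221 225]
 [222 222 221 222 216 203 188 171 164 167 181 207 218 221 223 223 225]
 [223 221 222 223 222 219 212 203 198 205 210 220 222 222 222 223 223]
 [220 219 220 220 220 220 219 220 219 220 222 222 222 222 222 223 220]
 [220 219 220 221 220 219 218 219 220 220 220 220 220 221 220 220 219]]
[[ 59  60  59  61  64  66  70  74  77  85  85  75  68  65  62  64  69  74]
 [ 58  60  62  67  73  77  94 
[... 3886 characters left out ...]
 100 101 101  96  94 114 117 125
  155 163 163 163]
 [ 93  92 124 136 127 107 102 100  99 100 102 101  98  98 110 123 129 148
  164 163 165 162]
 [ 96  94 123 146 144 131 114 106 103 103 101 100  97 110 129 137 139 160
  165 164 165 163]
 [ 91  92 116 147 153 157 142 130 126 122 117 130 118 117 135 139 155 165
  168 164 167 162]
 [ 88  89 114 146 156 157 159 149 151 147 144 154 146 138 146 153 166 168
  169 165 164 161]
 [ 88  87 114 145 157 158 157 155 155 154 156 149 154 152 159 167 169 172
  168 164 165 162]
 [ 85  87 113 146 156 154 156 154 157 154 153 151 151 153 163 168 172 169
  170 166 168 163]]
[[348.58648297 233.91210965]] [[354.60208948 248.89721616]] [[161.41604915 262.18637813]]
```

Scaled: 22 mm / 750 = 0.0293, 20 mm / 750 = 0.0267.

Request:
nudge_tcp:
  steps: "0,-0.0008,0.0133,0,0,0,0 | 0,-0.0008,0.0213,0,0,0,0 | 0,-0.0008,0.0267,0,0,0,0 | 0,-0.0008,0.0293,0,0,0,0 | 0,-0.0008,0.0293,0,0,0,0"

```text
time_s: 6.42
tcp_pos: [478.1, -17.8, 43.0]
tool_rot: [-180.0, 0.0, 83.5]
contact_force: [-0.3, -0.1, -0.9]
gripper_width: 18.2
finger_force: 30.0
```

Request:
nudge_tcp:
  steps: "0,0,0,0,0,0,0 | 0,0,0,0,0,0,0"

```text
time_s: 6.68
tcp_pos: [478.4, -17.7, 43.4]
tool_rot: [180.0, -0.0, 83.5]
contact_force: [-0.2, -0.5, -1.7]
gripper_width: 17.8
finger_force: 30.0
```

Scaled: 5 mm / 750 = 0.0067, 4 mm / 750 = 0.0053.

Request:
nudge_tcp:
  steps: "0,0,0.0027,0,0,0,0 | 0,0,0.0053,0,0,0,0 | 0,0,0.0067,0,0,0,0 | 0,0,0.0067,0,0,0,0"

```text
time_s: 7.18
tcp_pos: [478.1, -17.7, 38.1]
tool_rot: [-180.0, 0.0, 83.5]
contact_force: [0.8, -0.2, -0.8]
gripper_width: 18.2
finger_force: 30.0
```

Request:
nudge_tcp:
  steps: "0,0,0.0027,0,0,0,0 | 0,0,0.0053,0,0,0,0 | 0,0,0.0067,0,0,0,0 | 0,0,0.0067,0,0,0,0"

```text
time_s: 7.68
tcp_pos: [478.1, -17.8, 33.1]
tool_rot: [-180.0, 0.0, 83.5]
contact_force: [1.0, -0.1, -0.7]
gripper_width: 18.0
finger_force: 30.0
```

Scaled: 1.5 mm / 750 = 0.002, 1 mm / 750 = 0.0013.

Request:
nudge_tcp:
  steps: "0,0,0.0013,0,0,0,0 | 0,0,0.002,0,0,0,0 | 0,0,0.002,0,0,0,0"

```text
time_s: 8.05
tcp_pos: [478.2, -17.7, 31.7]
tool_rot: [-180.0, -0.0, 83.5]
contact_force: [0.2, -0.6, -0.3]
gripper_width: 18.0
finger_force: 30.0
```

Request:
nudge_tcp:
  steps: "0,0,0,0,0,0,50 | 0,0,0,0,0,0,50 | 0,0,0,0,0,0,50 | 0,0,0,0,0,0,50 | 0,0,-0.0333,0,0,0,50"

```text
time_s: 8.68
tcp_pos: [476.5, -17.8, 55.6]
tool_rot: [-179.8, 0.0, 83.5]
contact_force: [-0.5, 0.2, 0.3]
gripper_width: 50.0
finger_force: 0.0
```

Request:
nudge_tcp:
  steps: "0,0,-0.08,0,0,0,50 | 0,0,-0.08,0,0,0,50 | 0,0,-0.08,0,0,0,50"

```text
time_s: 9.05
tcp_pos: [478.1, -17.7, 116.8]
tool_rot: [180.0, -0.0, 83.5]
contact_force: [-1.0, 0.6, 0.4]
gripper_width: 50.0
finger_force: 0.0
```

```bash
python3 go.py 457.6 269.4 120 96
```

```text
now [478.1 -17.7 116.8] [ 1.7997e+02 -1.0000e-02  8.3530e+01] d [283.  -52.7  -3.2] rv [  0.   -0.  -12.5]
```

Scaled: 282 mm / 750 = 0.376, -52.7 mm / 750 = -0.0703, -12.5 degrees / 90 = -0.1389.

Request:
nudge_tcp:
  steps: "0.376,-0.0703,-0.004,0,0,-0.1389,50 | 0.376,-0.0703,-0.004,0,0,-0.1389,50 | 0.376,-0.0703,-0.004,0,0,-0.1389,50 | 0.376,-0.0703,-0.004,0,0,-0.1389,50 | 0.376,-0.0703,-0.004,0,0,-0.1389,50"

```text
time_s: 9.68
tcp_pos: [455.4, 271.7, 118.0]
tool_rot: [-179.8, -0.0, 96.2]
contact_force: [0.1, -0.2, -0.5]
gripper_width: 50.3
finger_force: 0.0
```

Request:
nudge_tcp:
  steps: "0,0,0,0,0,0,50 | 0,0,0.0533,0,0,0,50 | 0,0,0.0533,0,0,0,50 | 0,0,0.0533,0,0,0,50"

```text
time_s: 10.18
tcp_pos: [457.6, 267.3, 79.6]
tool_rot: [-179.9, 0.1, 96.0]
contact_force: [0.5, 0.6, -0.1]
gripper_width: 50.1
finger_force: 0.0
```

```bash
python3 go.py 457.6 268.6 33 96
```

```text
now [457.6 267.3  79.6] [-1.7992e+02  5.0000e-02  9.5950e+01] d [ 1.4  0.2 46.6] rv [-0.1  0.1 -0. ]
```

Scaled: 46.5 mm / 750 = 0.062, 1.4 mm / 750 = 0.0019.

Request:
nudge_tcp:
  steps: "0.0019,0,0.062,0,0,0,50 | 0.0019,0,0.062,0,0,0,50 | 0.0019,0,0.062,0,0,0,50 | 0.0019,0,0.062,0,0,0,50"

```text
time_s: 10.68
tcp_pos: [458.9, 270.5, 35.2]
tool_rot: [179.8, -0.1, 96.0]
contact_force: [0.2, 0.2, -0.1]
gripper_width: 50.0
finger_force: 0.0
```

Request:
nudge_tcp:
  steps: "0,0,0,0,0,0,0 | 0,0,0,0,0,0,0 | 0,0,0,0,0,0,0 | 0,0,0,0,0,0,0 | 0,0,0,0,0,0,0"

```text
time_s: 11.3
tcp_pos: [457.9, 270.1, 33.9]
tool_rot: [180.0, -0.0, 96.0]
contact_force: [-0.4, -0.6, 7.1]
gripper_width: 33.7
finger_force: 30.0
```

```bash
python3 go.py 457.6 268.6 120 96
```

```text
now [457.9 270.1  33.9] [ 1.7996e+02 -2.0000e-02  9.6030e+01] d [ -1.4  -0.4 -86.1] rv [ 0. -0.  0.]
```

The rows are not in the units I measure in: shifts go in shares of 750 mm and turns go in shares of 90 degrees. I convert before sending: -90 mm / 750 = -0.12, -40 mm / 750 = -0.0533.

Request:
nudge_tcp:
  steps: "0,0,-0.0533,0,0,0,0 | 0,0,-0.12,0,0,0,0 | 0,0,-0.12,0,0,0,0 | 0,0,-0.12,0,0,0,0"

```text
time_s: 11.8
tcp_pos: [457.0, 269.4, 122.7]
tool_rot: [-180.0, 0.0, 96.0]
contact_force: [-0.8, -0.6, -1.4]
gripper_width: 33.8
finger_force: 30.0
```

```bash
python3 go.py 470.9 -82.9 120 83.5
```

```text
now [457.  269.4 122.7] [-1.7996e+02  2.0000e-02  9.6020e+01] d [-351.8  -23.2    2.9] rv [-0.   0.  12.5]
```

Scaled: -351.5 mm / 750 = -0.4687, -300 mm / 750 = -0.4, 12.5 degrees / 90 = 0.1389.

Request:
nudge_tcp:
  steps: "-0.4,-0.0307,0,0,0,0.1389,0 | -0.4,-0.0307,0,0,0,0.1389,0 | -0.4,-0.0307,0,0,0,0.1389,0 | -0.4,-0.0307,0,0,0,0.1389,0 | -0.4687,-0.0307,0,0,0,0.1389,0"

```text
time_s: 12.42
tcp_pos: [467.1, -44.3, 121.6]
tool_rot: [-179.8, 0.0, 83.6]
contact_force: [2.0, 0.6, -0.4]
gripper_width: 33.6
finger_force: 30.0
```

Request:
nudge_tcp:
  steps: "0,0,0,0,0,0,0 | 0,0,0,0,0,0,0 | 0,0,0,0,0,0,0"

```text
time_s: 12.8
tcp_pos: [468.3, -40.6, 122.4]
tool_rot: [-179.9, -0.0, 83.7]
contact_force: [0.2, -0.1, -0.7]
gripper_width: 33.5
finger_force: 30.0
```

```bash
python3 go.py 470.9 -82.9 100 83.5
```

```text
now [468.3 -40.6 122.4] [-1.7989e+02 -3.0000e-02  8.3700e+01] d [-41.8   7.3  22.4] rv [-0.1 -0.   0.2]
```

Scaled: -41.8 mm / 750 = -0.0557, 22 mm / 750 = 0.0293, 0.2 degrees / 90 = 0.0022.

Request:
nudge_tcp:
  steps: "-0.0557,0.0097,0.0293,0,0,0.0022,0 | -0.0557,0.0097,0.0293,0,0,0.0022,0 | -0.0557,0.0097,0.0293,0,0,0.0022,0 | -0.0557,0.0097,0.0293,0,0,0.0022,0 | -0.0557,0.0097,0.0293,0,0,0.0022,0"

```text
time_s: 13.42
tcp_pos: [471.8, -83.7, 101.5]
tool_rot: [180.0, -0.0, 83.4]
contact_force: [-1.2, -0.1, -0.8]
gripper_width: 33.6
finger_force: 30.0
```

Run:
```python
from station import r, optics, status
import cv2,numpy as np
s=optics.read_camera("side")["image"]
print(status.sense()["tcp_pos"])
cv2.imwrite("pics/s_e.png",s)
cv2.imwrite("pics/e.png",cv2.resize(s[175:265,320:420],None,fx=6,fy=6,interpolation=cv2.INTER_CUBIC))
```

```text
[471.69839064 -83.99732481 101.4948623 ]
```

View pics/e.png

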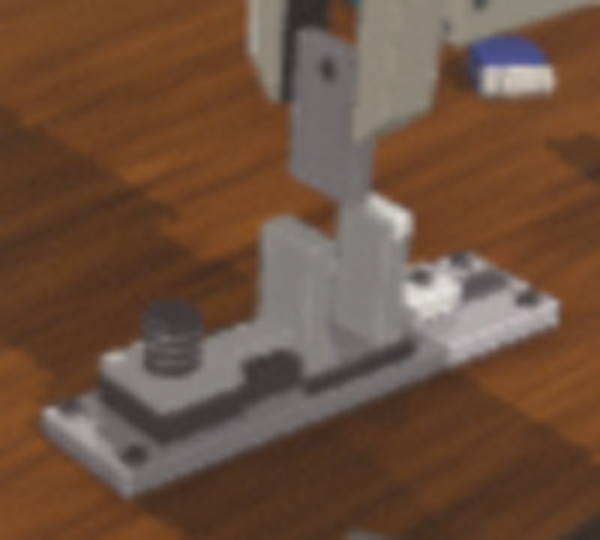

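Run:
```python
from h import *
import cv2
s=cv2.imread("pics/s_e.png",0)
c=lambda p:((p-[320,175]+.5)*6-.5).round(1)
Rb=R.from_euler("z",-6.5,degrees=True);ob=np.array([468.94,-99.77,0])
g=22.7
for n,l in{"stop(-13,g+12,62)":(-13,g+12,62),"stop(-13,g+12,30)":(-13,g+12,30),"stop(-13,g,62)":(-13,g,62),"stop(13,g+12)":(13,g+12,62),"stop(13,g+12,30)":(13,g+12,30),"jaw(-13,0,62)":(-13,0,62),"jaw(-13,-12,62)":(-13,-12,62),"jaw(-13,-12,30)":(-13,-12,30),"bed(-25,120)":(-25,120,10),"bed(-25,-80)":(-25,-80,10),"bed(25,120)":(25,120,10)}.items():
    print(n,c(proj("side",Rb.apply(l)+ob)[0]))
t=np.array([471.75,-83.85,0]);z=101.5-27.9
for l in((-17,4,z),(-17,-4,z),(17,4,z),(-17,4,z+20),(-17,-4,z+20),(17,4,z+20)): print("shim",l,c(proj("side",Rb.apply(l)+t)[0]))
print("px/mm bed y",6*(proj("side",Rb.apply((-17,5,z))+t)-proj("side",Rb.apply((-17,4,z))+t)))
for v in(195,202): print(v,s[v,364:388])     # shim rows
for v in(217,222): print(v,s[v,360:392])     # stop/jaw rows
```

```text
stop(-13,g+12,62) [314.7 244.7]
stop(-13,g+12,30) [309.1 326. ]
stop(-13,g,62) [341.3 234.9]
stop(13,g+12) [265.1 215.2]
stop(13,g+12,30) [260.5 295.5]
jaw(-13,0,62) [390.6 216.7]
jaw(-13,-12,62) [416.2 207.3]
jaw(-13,-12,30) [408.8 287.3]
bed(-25,120) [133.7 469.3]
bed(-25,-80) [562.9 294.7]
bed(25,120) [ 44.5 403.6]
shim (-17, 4, 73.6) [355.2 206.1]
shim (-17, -4, 73.6) [372.8 199.7]
shim (17, 4, 73.6) [289.6 168.8]
shim (-17, 4, 93.6) [359.3 153.1]
shim (-17, -4, 93.6) [377.1 146.9]
shim (17, 4, 93.6) [292.9 116.8]
px/mm bed y [[-2.20951868  0.80013383]]
195 [ 76  77  76  78  92 109 108 110 109 108 109 108 107 104 111 132 134 134
 132 128 119 108 107 102]
202 [ 73  73  78  86  99 108 108 111 110 108 108 107 109 108 111 110 105 100
  87  81  80  78  77  76]
217 [ 63  62  68  96 125 128 127 127 127 127 127 132 136 132 129 126 118 127
 127 126 126 128 125 133 139 131 129 115  86  79  81  80]
222 [ 64  67  79 104 124 128 127 125 127 127 131 135 131 131 126 120 126 127
 126 126 126 125 127 128 130 129 139 163 177 147 136 154]
```

Pin home in the stop; the shim hangs square, foot edge at crop (350,200), between stop (left edge 261) and jaw (right edge 408). Computed offset is within about 1 mm, so I lower it.

Scaled: 36 mm / 750 = 0.048, 30 mm / 750 = 0.04.

Request:
nudge_tcp:
  steps: "0.0012,-0.0013,0.02,0,0,0,0 | 0.0012,-0.0013,0.04,0,0,0,0 | 0.0012,-0.0013,0.048,0,0,0,0 | 0.0012,-0.0013,0.048,0,0,0,0 | 0.0012,-0.0013,0.048,0,0,0,0"

```text
time_s: 14.1
tcp_pos: [470.8, -83.9, 65.3]
tool_rot: [180.0, 0.0, 83.3]
contact_force: [0.0, -0.7, 0.1]
gripper_width: 33.6
finger_force: 30.0
```

```bash
python3 go.py 470.9 -82.9 38.5 83.5
```

```text
now [470.8 -83.9  65.3] [179.99   0.    83.32] d [ 1.   0.  26.8] rv [ 0.   0.  -0.2]
```

Scaled: 26 mm / 750 = 0.0347, 24 mm / 750 = 0.032.

Request:
nudge_tcp:
  steps: "0.0009,0,0.0133,0,0,0,0 | 0.0009,0,0.024,0,0,0,0 | 0.0009,0,0.032,0,0,0,0 | 0.0009,0,0.0347,0,0,0,0 | 0.0009,0,0.0347,0,0,0,0"

```text
time_s: 14.72
tcp_pos: [470.5, -83.1, 39.0]
tool_rot: [-180.0, -0.0, 83.3]
contact_force: [-0.3, -1.0, -1.0]
gripper_width: 33.8
finger_force: 30.0
```

```bash
python3 go.py 470.9 -82.9 38.5 83.5
```

```text
now [470.5 -83.1  39. ] [-179.98   -0.     83.32] d [0.3 0.4 0.5] rv [-0.  -0.  -0.2]
```

Clear of contact. Lower 0.8 mm, release to 44 (well above the curbs) and rise.

Scaled: 1 mm / 750 = 0.0013.

Request:
nudge_tcp:
  steps: "0,0,0.0013,0,0,0,0 | 0,0,0.0013,0,0,0,0 | 0,0,0.0013,0,0,0,46 | 0,0,0.0013,0,0,0,46 | 0,0,0.0013,0,0,0,46"

```text
time_s: 15.35
tcp_pos: [470.7, -83.1, 38.3]
tool_rot: [180.0, -0.0, 83.3]
contact_force: [-0.0, -0.0, -0.2]
gripper_width: 46.2
finger_force: 0.0
```

Request:
nudge_tcp:
  steps: "0,0,0,0,0,0,46 | 0,0,-0.0267,0,0,0,46 | 0,0,-0.08,0,0,0,46 | 0,0,-0.1133,0,0,0,46 | 0,0,-0.1133,0,0,0,46"

```text
time_s: 15.98
tcp_pos: [472.4, -83.3, 125.1]
tool_rot: [179.7, -0.0, 83.3]
contact_force: [-0.3, -0.8, -0.2]
gripper_width: 45.9
finger_force: 0.0
```

Run:
```python
from station import r, optics, status
import cv2
cv2.imwrite("pics/s_f.png",optics.read_camera("side")["image"])
```

```bash
python3 go.py 459.4 250.8 120 96
```

```text
now [471.2 -83.2 123.8] [ 1.7989e+02 -1.0000e-02  8.3330e+01] d [330.3 -50.5   3.8] rv [  0.1   0.  -12.7]
```

Scaled: 290 mm / 750 = 0.3867, -50.5 mm / 750 = -0.0673, -12.7 degrees / 90 = -0.1411.

Request:
nudge_tcp:
  steps: "0.3867,-0.0673,0,0,0,-0.1411,50 | 0.3867,-0.0673,0,0,0,-0.1411,50 | 0.3867,-0.0673,0,0,0,-0.1411,50 | 0.3867,-0.0673,0,0,0,-0.1411,50 | 0.3867,-0.0673,0,0,0,-0.1411,50"

```text
time_s: 16.65
tcp_pos: [452.5, 213.6, 121.8]
tool_rot: [-179.9, -0.0, 96.2]
contact_force: [-0.3, -0.1, -0.6]
gripper_width: 50.0
finger_force: 0.0
```

Request:
nudge_tcp:
  steps: "0,0,0,0,0,0,50 | 0,0,0,0,0,0,50"

```text
time_s: 16.9
tcp_pos: [453.2, 209.8, 121.9]
tool_rot: [-179.9, 0.1, 96.0]
contact_force: [-0.1, -0.7, -0.0]
gripper_width: 50.0
finger_force: 0.0
```

```bash
python3 go.py 459.5 251.6 80 96
```

```text
now [453.2 209.8 121.9] [-1.7985e+02  8.0000e-02  9.6040e+01] d [40.9 10.8 41.8] rv [-0.1  0.1  0. ]
```

Run:
```python
import cv2
s=cv2.imread("pics/s_f.png")
cv2.imwrite("pics/f.png",cv2.resize(s[195:260,330:420],None,fx=6,fy=6,interpolation=cv2.INTER_CUBIC))
```

```text
(no output)
```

View pics/f.png

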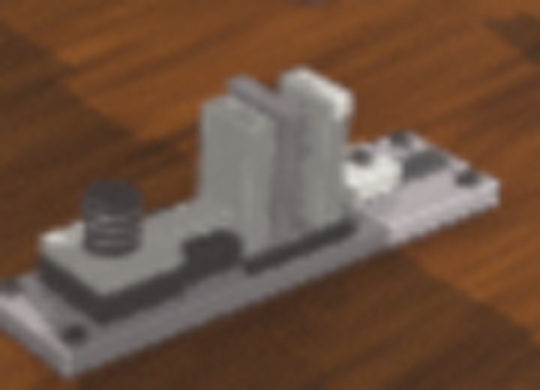

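Shim stands upright next to the stop (top at crop (262,98)). Now the second shim.

Scaled: 42 mm / 750 = 0.056, 40.9 mm / 750 = 0.0545.

Request:
nudge_tcp:
  steps: "0.0545,0.0144,0.056,0,0,0,50 | 0.0545,0.0144,0.056,0,0,0,50 | 0.0545,0.0144,0.056,0,0,0,50 | 0.0545,0.0144,0.056,0,0,0,50 | 0.0545,0.0144,0.056,0,0,0,50"

```text
time_s: 17.52
tcp_pos: [461.5, 251.7, 82.3]
tool_rot: [179.9, -0.0, 95.9]
contact_force: [-0.5, 0.2, -0.1]
gripper_width: 50.2
finger_force: 0.0
```

```bash
python3 go.py 459.5 251.6 33.5 96
```

```text
now [461.5 251.7  82.3] [ 1.799e+02 -2.000e-02  9.593e+01] d [ 0.  -2.  48.8] rv [ 0.1 -0.  -0.1]
```

Scaled: 48.5 mm / 750 = 0.0647, -1.5 mm / 750 = -0.002.

Request:
nudge_tcp:
  steps: "0,-0.002,0.0647,0,0,0,50 | 0,-0.002,0.0647,0,0,0,50 | 0,-0.002,0.0647,0,0,0,50 | 0,-0.002,0.0647,0,0,0,50 | 0,-0.002,0.0647,0,0,0,40"

```text
time_s: 18.15
tcp_pos: [460.0, 253.0, 34.0]
tool_rot: [179.9, -0.1, 96.0]
contact_force: [0.1, -0.8, 0.9]
gripper_width: 44.1
finger_force: 0.0
```

Request:
nudge_tcp:
  steps: "0,0,0,0,0,0,40 | 0,0,0,0,0,0,0 | 0,0,0,0,0,0,0 | 0,0,0,0,0,0,0 | 0,0,0,0,0,0,0"

```text
time_s: 18.77
tcp_pos: [459.3, 252.5, 32.9]
tool_rot: [180.0, -0.0, 96.0]
contact_force: [-0.2, -0.8, 5.3]
gripper_width: 34.0
finger_force: 30.0
```

```bash
python3 go.py 459.5 251.6 120 96
```

```text
now [459.3 252.5  32.9] [ 1.7999e+02 -1.0000e-02  9.6020e+01] d [ -0.9   0.2 -87.1] rv [ 0. -0.  0.]
```

Scaled: -90 mm / 750 = -0.12, -40 mm / 750 = -0.0533.

Request:
nudge_tcp:
  steps: "0,0,-0.0533,0,0,0,0 | 0,0,-0.12,0,0,0,0 | 0,0,-0.12,0,0,0,0 | 0,0,-0.12,0,0,0,0"

```text
time_s: 19.27
tcp_pos: [458.5, 252.1, 122.1]
tool_rot: [-180.0, 0.0, 96.0]
contact_force: [-0.3, -0.0, -1.6]
gripper_width: 33.6
finger_force: 30.0
```

Request:
nudge_tcp:
  steps: "-0.4,-0.0307,0,0,0,0.14,0 | -0.4,-0.0307,0,0,0,0.14,0 | -0.4,-0.0307,0,0,0,0.14,0 | -0.4,-0.0307,0,0,0,0.14,0 | -0.4,-0.0307,0,0,0,0.14,0"

```text
time_s: 19.9
tcp_pos: [465.8, -51.0, 121.0]
tool_rot: [-179.8, 0.1, 83.3]
contact_force: [0.5, -0.0, -0.7]
gripper_width: 33.9
finger_force: 30.0
```

Request:
nudge_tcp:
  steps: "0,0,0,0,0,0,0 | 0,0,0,0,0,0,0 | 0,0,0,0,0,0,0"

```text
time_s: 20.27
tcp_pos: [467.2, -46.6, 122.0]
tool_rot: [-179.9, -0.0, 83.6]
contact_force: [-0.7, 0.5, -0.8]
gripper_width: 33.4
finger_force: 30.0
```

```bash
python3 go.py 469.6 -93.6 101 83.5
```

```text
now [467.2 -46.6 122. ] [-1.799e+02 -3.000e-02  8.359e+01] d [-46.5   7.7  20.9] rv [-0.1 -0.   0.1]
```

Scaled: -46.5 mm / 750 = -0.062, 21 mm / 750 = 0.028.

Request:
nudge_tcp:
  steps: "-0.062,0.0103,0.028,0,0,0,0 | -0.062,0.0103,0.028,0,0,0,0 | -0.062,0.0103,0.028,0,0,0,0 | -0.062,0.0103,0.028,0,0,0,0 | -0.062,0.0103,0.028,0,0,0,0"

```text
time_s: 20.9
tcp_pos: [470.4, -94.3, 102.0]
tool_rot: [180.0, -0.0, 83.5]
contact_force: [0.1, -0.3, -0.9]
gripper_width: 33.6
finger_force: 30.0
```

Request:
nudge_tcp:
  steps: "0,0,0,0,0,0,0 | 0,0,0,0,0,0,0"

```text
time_s: 21.15
tcp_pos: [470.2, -95.2, 101.8]
tool_rot: [180.0, -0.0, 83.4]
contact_force: [-0.1, 0.9, -0.8]
gripper_width: 33.5
finger_force: 30.0
```

Run:
```python
from station import r, optics, status
from h import *
import cv2
s=optics.read_camera("side")["image"];cv2.imwrite("pics/s_g.png",s);t=status.sense()["tcp_pos"];print(t)
s=cv2.cvtColor(s,cv2.COLOR_BGR2GRAY)
Rb=R.from_euler("z",-6.5,degrees=True);ob=np.array([468.94,-99.77,0])
print("bed xy",Rb.inv().apply(t-ob).round(2))
z=t[2]-26.9; t[2]=0
for l in((-17,4,z),(-17,-4,z),(17,4,z),(17,4,z+15),(-17,-4,z+15)): print("shim",l,proj("side",Rb.apply(l)+t)[0].round(2))
for v in(190,194,198,200): print(v,s[v,366:396])
```

```text
[470.11792847 -95.29577026 101.78996897]
bed xy [  0.66   4.58 101.79]
shim (-17, 4, np.float64(74.88996896518091)) [383.16 206.9 ]
shim (-17, -4, np.float64(74.88996896518091)) [386.06 205.85]
shim (17, 4, np.float64(74.88996896518091)) [372.18 200.77]
shim (17, 4, np.float64(89.88996896518091)) [372.62 194.31]
shim (-17, -4, np.float64(89.88996896518091)) [386.63 199.29]
190 [ 74  70  69  84  90  61  60  84 105 108 111 110 109 109 109 109 104 109
 133 136 135 135 134 135 133 133 134 133 133 141]
194 [ 77  78  76  77  76  78  90 103 109 110 110 110 109 109 109 109 112 123
 134 134 130 120 112 107 103  96  91  84  87  85]
198 [ 81  79  78  79  78  81  97 114 110 110 110 108 110 110 110 110 109 113
 112 109 101  88  90  87  86  84  83  80  79  78]
200 [ 77  76  75  73  80  84  99 111 110 111 110 111 111 111 110 110 109 111
 113 112 105  86  80  81  79  77  77  75  76  78]
```

Scaled: 33 mm / 750 = 0.044, 1.5 mm / 750 = 0.002.

Request:
nudge_tcp:
  steps: "0.002,-0.0007,0.02,0,0,0,0 | 0.002,-0.0007,0.0373,0,0,0,0 | 0.002,-0.0007,0.044,0,0,0,0 | 0.002,-0.0007,0.044,0,0,0,0 | 0.002,-0.0007,0.044,0,0,0,0"

```text
time_s: 21.82
tcp_pos: [469.9, -94.0, 68.8]
tool_rot: [180.0, 0.0, 83.4]
contact_force: [-1.1, 0.5, -0.1]
gripper_width: 33.8
finger_force: 30.0
```

Request:
nudge_tcp:
  steps: "0,0,0,0,0,0,0"

```text
time_s: 21.95
tcp_pos: [470.1, -93.9, 69.1]
tool_rot: [180.0, -0.0, 83.4]
contact_force: [-0.5, 0.4, -0.2]
gripper_width: 33.7
finger_force: 30.0
```

```bash
python3 go.py 469.6 -93.7 37.8 83.5
```

```text
now [470.1 -93.9  69.1] [179.96  -0.    83.42] d [ 0.2 -0.6 31.3] rv [ 0.  -0.  -0.1]
```

Scaled: 31 mm / 750 = 0.0413, 28 mm / 750 = 0.0373.

Request:
nudge_tcp:
  steps: "0.0003,-0.0005,0.0133,0,0,0,0 | 0.0003,-0.0005,0.0267,0,0,0,0 | 0.0003,-0.0005,0.0373,0,0,0,0 | 0.0003,-0.0005,0.0413,0,0,0,0 | 0.0003,-0.0005,0.0413,0,0,0,0"

```text
time_s: 22.58
tcp_pos: [469.0, -93.5, 37.2]
tool_rot: [-179.9, -0.0, 83.4]
contact_force: [-0.2, 0.1, -2.4]
gripper_width: 33.8
finger_force: 30.0
```

Request:
nudge_tcp:
  steps: "0,0,0,0,0,0,0 | 0,0,0,0,0,0,0"

```text
time_s: 22.82
tcp_pos: [469.0, -93.5, 37.5]
tool_rot: [-180.0, -0.0, 83.4]
contact_force: [-0.7, -0.6, -2.0]
gripper_width: 33.8
finger_force: 30.0
```

Scaled: 0.5 mm / 750 = 0.0007.

Request:
nudge_tcp:
  steps: "0,0,0.0007,0,0,0,0 | 0,0,0.0007,0,0,0,46 | 0,0,0.0007,0,0,0,46 | 0,0,0.0007,0,0,0,46 | 0,0,0.0007,0,0,0,46"

```text
time_s: 23.45
tcp_pos: [469.4, -93.6, 37.3]
tool_rot: [180.0, -0.0, 83.4]
contact_force: [-0.4, -1.0, -0.6]
gripper_width: 46.1
finger_force: 0.0
```

Request:
nudge_tcp:
  steps: "0,0,-0.0267,0,0,0,46 | 0,0,-0.08,0,0,0,46 | 0,0,-0.1133,0,0,0,46 | 0,0,-0.1133,0,0,0,46"

```text
time_s: 23.95
tcp_pos: [471.1, -93.9, 124.1]
tool_rot: [179.7, -0.0, 83.4]
contact_force: [-0.5, 1.0, 0.5]
gripper_width: 45.9
finger_force: 0.0
```

Request:
nudge_tcp:
  steps: "0,0,-0.0133,0,0,-0.5556,64 | 0,0,-0.0133,0,0,-0.5556,64 | 0,0,-0.0133,0,0,-0.5556,64 | 0,0,-0.0133,0,0,-0.5556,64 | 0,0,-0.0133,0,0,-0.5556,64"

```text
time_s: 24.58
tcp_pos: [468.5, -93.4, 130.9]
tool_rot: [-179.9, -0.1, 133.7]
contact_force: [0.6, -0.4, -0.1]
gripper_width: 63.9
finger_force: 0.0
```

Run:
```python
from station import r, optics, status
import cv2,numpy as np
s=optics.read_camera("side")["image"]; t=optics.read_camera("top")["image"]
print(status.sense()["q"].round(1))
a=cv2.resize(s[195:260,330:420],None,fx=6,fy=6,interpolation=cv2.INTER_CUBIC)
cv2.imwrite("pics/h.png",a)
```

```bash
python3 go.py 470.2 -88.4 100 173.5
```

```text
[ 10.8  17.   -3.1 118.4   1.3  44.7  50.4]
now [468.5 -93.5 131.1] [-1.7994e+02 -1.0000e-01  1.3347e+02] d [ 2.5  4.8 31.1] rv [ -0.   -0.1 -40. ]
```

View pics/h.png

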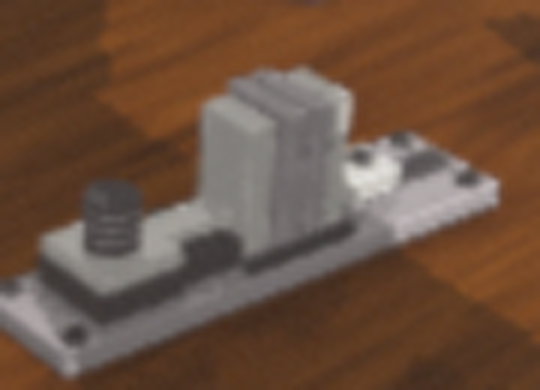

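Both shims stand side by side in the gap (tops at crop (265,85) and (305,95)). Now the straddle, at bed y ≈ 14.5.

Scaled: 20 mm / 750 = 0.0267, -40 degrees / 90 = -0.4444.

Request:
nudge_tcp:
  steps: "0,0,0.0267,0,0,-0.4444,64 | 0,0,0.0267,0,0,-0.4444,64 | 0,0,0.0267,0,0,-0.4444,64 | 0,0,0.0267,0,0,-0.4444,64 | 0,0,0.0267,0,0,-0.4444,64"

```text
time_s: 25.3
tcp_pos: [468.8, -93.5, 111.5]
tool_rot: [180.0, -0.1, 173.2]
contact_force: [0.0, -1.2, -0.2]
gripper_width: 64.3
finger_force: 0.0
```

```bash
python3 go.py 470.6 -85.4 110 173.5
```

```text
now [468.8 -93.5 111.5] [ 1.7997e+02 -7.0000e-02  1.7322e+02] d [-0.8  8.3  1.5] rv [ 0.  -0.1 -0.3]
```

Scaled: 36 mm / 750 = 0.048, 15 mm / 750 = 0.02, -0.3 degrees / 90 = -0.0033.

Request:
nudge_tcp:
  steps: "-0.0011,0.0111,0,0,0,-0.0033,64 | -0.0011,0.0111,0,0,0,-0.0033,64 | -0.0011,0.0111,0.02,0,0,-0.0033,64 | -0.0011,0.0111,0.048,0,0,-0.0033,64 | -0.0011,0.0111,0.048,0,0,-0.0033,64"

```text
time_s: 25.92
tcp_pos: [469.1, -85.2, 74.2]
tool_rot: [180.0, -0.2, 173.7]
contact_force: [-0.7, -0.4, -0.0]
gripper_width: 63.9
finger_force: 0.0
```

Request:
nudge_tcp:
  steps: "0,0,0,0,0,0,64 | 0,0,0,0,0,0,64"

```text
time_s: 26.18
tcp_pos: [471.7, -85.6, 76.7]
tool_rot: [-180.0, 0.1, 173.7]
contact_force: [0.0, -0.2, -0.2]
gripper_width: 63.7
finger_force: 0.0
```

```bash
python3 go.py 470.6 -85.4 36 173.5
```

```text
now [471.7 -85.6  76.7] [-1.8000e+02  6.0000e-02  1.7372e+02] d [ 1.1  0.1 40.7] rv [-0.   0.1  0.2]
```

Scaled: 40 mm / 750 = 0.0533, 34 mm / 750 = 0.0453, 0.2 degrees / 90 = 0.0022.

Request:
nudge_tcp:
  steps: "0.0013,0,0.016,0,0,0.0022,64 | 0.0013,0,0.032,0,0,0.0022,64 | 0.0013,0,0.0453,0,0,0.0022,64 | 0.0013,0,0.0533,0,0,0.0022,64 | 0.0013,0,0.0533,0,0,0.0022,64"

```text
time_s: 26.8
tcp_pos: [469.6, -85.2, 35.5]
tool_rot: [180.0, -0.1, 173.5]
contact_force: [-0.1, -0.6, -0.4]
gripper_width: 63.7
finger_force: 0.0
```

Request:
nudge_tcp:
  steps: "0,0,0,0,0,0,64 | 0,0,0,0,0,0,64"

```text
time_s: 27.05
tcp_pos: [470.5, -85.4, 36.5]
tool_rot: [-180.0, 0.0, 173.5]
contact_force: [-0.1, -0.3, -0.5]
gripper_width: 64.1
finger_force: 0.0
```

```bash
python3 go.py 470.6 -85.4 36 173.5
```

```text
now [470.5 -85.4  36.5] [-1.8000e+02  4.0000e-02  1.7352e+02] d [-0.1  0.   0.5] rv [-0.  0.  0.]
```

No contact. Squeeze.

Request:
nudge_tcp:
  steps: "0,0,0,0,0,0,50 | 0,0,0,0,0,0,50 | 0,0,0,0,0,0,46 | 0,0,0,0,0,0,42 | 0,0,0,0,0,0,30"

```text
time_s: 27.68
tcp_pos: [470.2, -85.7, 36.3]
tool_rot: [-180.0, 0.0, 173.5]
contact_force: [-0.7, -2.7, 2.1]
gripper_width: 40.1
finger_force: 30.0
```

Request:
nudge_tcp:
  steps: "0,0,0,0,0,0,20 | 0,0,0,0,0,0,10 | 0,0,0,0,0,0,0 | 0,0,0,0,0,0,0 | 0,0,0,0,0,0,0"

```text
time_s: 28.3
tcp_pos: [470.2, -85.7, 36.3]
tool_rot: [-180.0, 0.0, 173.5]
contact_force: [-1.3, -4.3, 3.9]
gripper_width: 39.7
finger_force: 30.0
```

Request:
nudge_tcp:
  steps: "0,0,0,0,0,0,0 | 0,0,0,0,0,0,0 | 0,0,0,0,0,0,0"

```text
time_s: 28.68
tcp_pos: [470.2, -85.7, 36.3]
tool_rot: [-180.0, 0.0, 173.5]
contact_force: [-1.1, -4.4, 5.0]
gripper_width: 39.5
finger_force: 30.0
```

Run:
```python
from station import r, optics, status
import cv2
s=optics.read_camera("side")["image"]
cv2.imwrite("pics/i.png",cv2.resize(s[180:345,190:420],None,fx=3,fy=3,interpolation=cv2.INTER_CUBIC))
```

```text
(no output)
```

View pics/i.png

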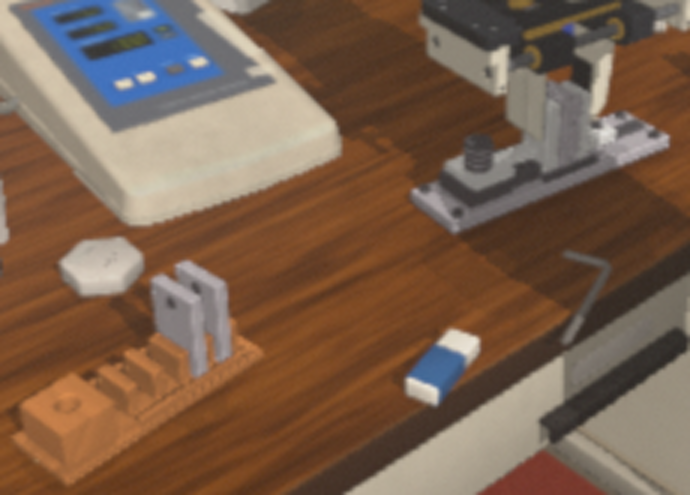

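The gripper is squeezing jaw, stop and two shims (at (560,120)). The pin is home at (478,150), the spare shims stand in the rack at (190,320), and the eraser, hex key and test block are where they were.

```bash
python3 -c "
from station import r, optics, status
print(r.job_done())"
```

```text
the job is handed in; nothing more can be done
None
```

I handed the job in at about 29 s of the 72 s allowed: the pin is home and released, two shims are upright in the gap, and the gripper is holding a 30 N squeeze at about 40 mm opening. No verdict was printed.

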